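# Recipe card in its stand, bag clip held open over its edge

## Robot

A 6-joint arm with a two-finger parallel gripper is mounted at the origin on the work surface. World frame = base frame: x ahead of the robot, y to its left, z up, the work surface at z = 0. Lengths are in m, angles in rad, forces in N, time in s.
With the tool pointing down it reaches from about 0.3 to 0.775 m from the base axis. Payload 14.6 kg.
Tool frame: the origin (TCP) lies at the very end of the fingers, on their centre line; the grasp point (between the pads) lies 19 mm behind it; z points along the fingers, y is the line along which they close (so a half turn about z gives the same grasp; the last joint's range is limited). The gripper opens to 94 mm and grips with 3 to 60 N. Pads are 16 mm wide; open, the fingers measure 119 mm over their backs; the gripper's body (75 mm by 177 mm) begins 78 mm behind the grasp point.
Start: joints at [1.082, 0.3, 1.521, -0, 1.321, -0.067], TCP at [0.225, 0.502, 0.205] pointing down, gripper open.
Joint ranges: [-3.03, 3.03], [-0.79, 2.21], [0.23, 2.52], [-1.04, 4.18], [0, 3.07], [-2.55, 2.55]. Speed limits (rad/s): [2.22, 2.22, 2.57, 3.14, 3.14, 3.14].

## Interface

Orientations are given as [roll, pitch, yaw] about the fixed x, y, z axes, in that order (R = Rz(yaw) Ry(pitch) Rx(roll)).
In Python, from station import ctrl gives the robot as it stands.
- The arm moves only by the tool carry_out, never from a script. Its argument "motion" is text: rows parted by semicolons, each of 7 numbers parted by spaces: the shift along the world's x, y, z in m, then the turn, a rotation vector about the world's x, y, z in degrees, then the closure in counts, from 0 (fully open) to 255 (shut). In form: dx dy dz wx wy wz hand; .... A call has 1 to 20 rows; each row shifts and turns the commanded pose from where the row before left it; what a row does not reach is not made up. A row lasts 1/12 s, in which the tool goes at most 41.7 mm and 7.16 degrees, less where a joint would pass 70% of its speed; a pose out of reach is approached as far as the arm can. A call is refused whole if a number of a shift passes 0.0417 or a number of a turn 7.16, either way. A call with a gripper value outside its range is refused whole. The fingers move at their own pace and stop on an object; "grip_force" is the grip in N (left out, the last holds). Time passes only in rows, so rows that do not move let the fingers close. It gives the time, the measured TCP pose, the force, the opening and the grip force at its end, in the units of the state.
- ctrl.get_obs(): the state, without advancing time (a new reading comes with each control period).
- ctrl.camera(name): name is "scene" or "top"; returns a dict with "pixels" (480x640x3 uint8, red, green, blue), "range_z" (480x640 float32, m along the optical axis (not along the pixel's ray), 0 where there is no reading), "K" (3x3 intrinsics, pixels), "dist" ([k1, k2, p1, p2, k3] as OpenCV has them; the pictures are not rectified), "position" and "attitude" of the camera in the world. Camera axes: x right, y up, looking along -z (the intrinsics and any distortion apply to the point x, -y, -z); pixel columns grow to the right and rows downward; lengths in m; the calibration is good to about 2 mm. A picture is of the moment at which its call begins.
- ctrl.hand_in(): hands the job in; it is judged then, once.
The state is a dict: "time_s": time; "qpos": joint angles; "joint_vel": joint speeds; "tau": joint torques, N m; "ee_pos": TCP position; "eef_rot": TCP orientation; "force": force on the tool from outside, world axes, zero at the start; "moment": the same for the moment, N m; "grip_width": finger opening in m; "grip_force": force on a finger pad.
Only numpy, scipy, OpenCV 4.12 (cv2) and the standard library are available. Lean on these libraries where they do the work, as an engineer would, in place of code of your own. Each camera call takes 0.05 s, during which the arm holds its last target. There are 200 camera calls.

## Task

Take the recipe card out of the bamboo rack, stand it fully home and upright in the groove of the oak stand, and let go of it. Then take the red spring clip off the rim of the open tub by its levers, bring it over the middle of the card's top edge with the levers up, and finish while still holding it spread wide there, one lip on each side of the card well below the edge and neither lips nor clip touching the card, so that I can tuck the shopping list in. Leave the bowls, whisk, mug and salt jar where they are.

Things in the scene. Friction and masses are not known exactly. Their poses are not given: they have to be found in the camera images.
- card: Stiff recipe card: cream sheet with green band and tortilla picture on both faces of a plywood plate, 8 mm thick (x), 100 wide (y), 130 tall (z), about 75 g; faces alike. Origin: centre of its bottom edge. Starts upright in the rack's middle bay, bottom 20 mm and top 150 mm above the counter, 3 mm free before and behind: lifts straight up.
- card_top (a point): Middle of the card's top edge, 130 mm above its origin; axes as the card's: x through its thickness, y along the edge, z up. With the card fully home in the stand this edge is 142 mm above the counter; the card may lean about 0.06 rad in the groove.
- stand: Oak recipe stand, a fixed block 84 mm (x) by 150 mm (y) by 40 mm high with one groove along its y in the middle of its top. Origin: centre of its underside. Stand, rack and tub may stand in any order, each turned a little.
- stand_slot (a point): Centre of the groove's mouth, level with the stand's top, 40 mm above the counter; axes as the stand's. Groove 9.6 mm wide (x), 108 mm long (y, closed ends), 28 mm deep, floor 12 mm above the counter; mouth bevelled to about 17 mm wide over its top 5 mm. Fully home, the card's origin is 28 mm below this point.
- rack: Bamboo board rack, fixed, 176 mm (x) by 84 mm (y): rails 20 mm high, two rows of dowels up to 70 mm above the counter. The card stands at its centre, faces towards the rack's +x and -x. Two small boards (green, brown), up to 90 mm high, stay in the bays 66 mm either side of it. Origin: centre of its underside.
- tub: Open clear plastic tub with white rim edge, fixed, 112 mm (x) by 156 mm (y), standing in its upturned blue lid (122 by 166 mm); upright walls 4 mm thick, rim 82 mm above the counter. Packets inside, up to 41 mm high, near its -x wall. Origin: centre of its underside.
- tub_rim (a point): Middle of the tub's +x long wall, at the rim, mid thickness; axes as the tub's. The clip starts clamped on this wall, levers up, up to 35 mm to either side of here, its hinge pin 14 mm above the rim and its lips about 25 mm below the rim.
- clip: Red spring bag clip, 76 g, 62 mm wide along its y (the hinge pin). Origin: mid pin. z: up to the levers; x: the way levers and lips move. Two flat levers, 36 mm wide; two jaws end in lips 39 mm below the pin. At the start the lever tops are 54 mm apart (outer faces), 40 mm above the pin; fully pinched the levers are parallel, 28 mm apart (outer faces), 46 mm high, and the lips gape 25 mm.
- clip_a (a joint): Turn of one half of the clip, rad; the other turns alike. 0 lips shut, 0.056 on the tub's wall, 0.36 fully spread (stop). A spring shuts it: pinching the levers 30 mm above the pin takes about 5 N to begin and 9.5 N at the stop (more nearer the pin); 20 N does no harm.
- lip_a (a point): Inner face of the lip on the clip's +x side, mid width. Fully spread it lies 12.7 mm to the side of the pin and 34 mm below it; the lip bar is 6 mm thick and ends 2 mm lower. A 13 mm thick steel coil sits round the pin, so the card's edge must stay 7 mm or more below the pin.
- lip_b (a point): The same point of the lip on the clip's -x side.
- bowl_big: Blue ceramic bowl, 180 mm across and 80 mm high, loose, near the far edge of the counter; leave it. Origin: centre of its underside.
- bowl_small: White ceramic bowl, 136 mm across, nested in the blue one; leave it. Origin: centre of its underside.
- salt: Glass salt jar with a metal cap, 56 mm across and 75 mm high, loose; leave it. Origin: centre of its underside.
- mug: Terracotta-coloured mug, 80 mm across and 92 mm high, loose, at the right; leave it. Origin: centre of its underside.
- whisk: Steel whisk, 290 mm long, lying at the left; leave it. Origin: on the counter below where handle and wires meet.
Things that resemble listed ones, but are neither listed nor needed, are in the scene too. Of the things like the stand, leave any that is purple; of the rest the larger one is meant.

How it is judged:
By the outcome, as a careful person would: the job done as asked, in the order asked, and still so for the second after the job is handed in, while the arm keeps its last pose, push and grip.
It also fails if it takes over 59 s, if anything falls off the work surface, if the arm or the gripper's body presses on something with over 40 N, if the wrist force passes 120 N, or if a joint passes its speed limit or range.

## Working session

There is one attempt and no reset: what is moved stays moved. The work goes in short steps, Python scripts to look and compute and a tool call to move; the robot and the scene stay as the last step left them, time stands still between calls to the robot, and variables do not carry over. Pictures are saved under pics/ and viewed, at most 10 in all, crops included, and the job is handed in when it is done.

Besides the shell and the picture viewer there is one more tool, called after "Request:" by a JSON object that holds its "op" and its "data", one argument or row to a line. carry_out: Moves the arm, as the interface text tells. Its arguments: {"type":"object","properties":{"motion":{"type":"string"},"grip_force":{"type":"number"}},"required":["motion"]}

```bash
mkdir -p pics; cat > h.py <<'E'
import numpy as np, cv2
from scipy.spatial.transform import Rotation as R
from station import ctrl
def cam(n):
    c=ctrl.camera(n); K=np.array(c['K']); d=np.array(c['dist']); z=c['range_z']
    v,u=np.mgrid[0:480,0:640]
    p=cv2.undistortPoints(np.stack([u,v],-1).reshape(-1,1,2).astype(float),K,d).reshape(480,640,2)
    P=np.stack([p[...,0]*z,-p[...,1]*z,-z],-1)
    a=np.array(c['attitude']); 
    M=a if a.shape==(3,3) else (R.from_quat(a) if a.size==4 else R.from_euler('xyz',a)).as_matrix()
    W=P@M.T+np.array(c['position']); W[z==0]=np.nan
    return c,W
E
python3 - <<'E'
from h import *
for n in('scene','top'):
    c,W=cam(n); cv2.imwrite(f'pics/{n}0.png',c['pixels'][...,::-1]); np.savez(f'{n}0.npz',W=W,p=c['pixels'])
    print(n,c['position'],c['attitude'],c['K'],c['dist'])
print(ctrl.get_obs())
E
```

```text
scene [1.40346417 0.37637966 1.41852203] [ 0.64952656 -0.00994436  1.96360933] [[568.27712613   0.         314.75842429]
 [  0.         568.27712613 235.56893606]
 [  0.           0.           1.        ]] [-0.13270333  0.          0.          0.          0.        ]
top [0.33630876 0.00758994 1.39461337] [ 0.12567031 -0.01525207 -1.54349252] [[540.10712784   0.         323.57886976]
 [  0.         540.10712784 238.20456002]
 [  0.           0.           1.        ]] [-0.01550897  0.          0.          0.          0.        ]
{'time_s': 0.1, 'qpos': array([ 1.08238100e+00,  3.00373901e-01,  1.52150844e+00,  2.09000581e-05,
        1.32070386e+00, -6.65806204e-02]), 'joint_vel': array([-5.59755535e-04, -3.94337837e-04, -2.38220256e-03,  6.33840062e-04,
        5.89147675e-05, -5.09506764e-04]), 'tau': array([ 2.14841821e-03, -5.32642543e+01, -3.53287840e+01,  7.09578814e-02,
        2.34411116e-02, -6.97129735e-05]), 'ee_pos': array([0.22506822, 0.50158693, 0.20497038]), 'eef_rot': array([-3.14060265e+00, -8.63022587e-05,  2.71975273e+00]), 'force': array([-0.30421063, -0.05298295,  0.1466858 ]), 'moment': array([-0.02494456, -0.0181616 , -0.06959909]), 'grip_force': 0.0, 'grip_width': 0.09391605919924861}
```

View pics/top0.png

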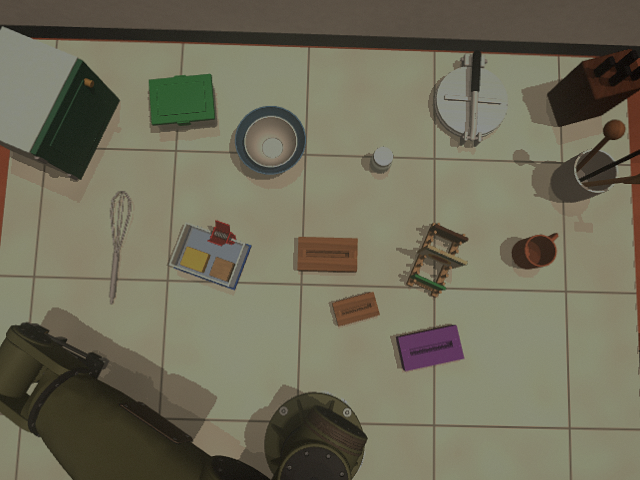

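View pics/scene0.png

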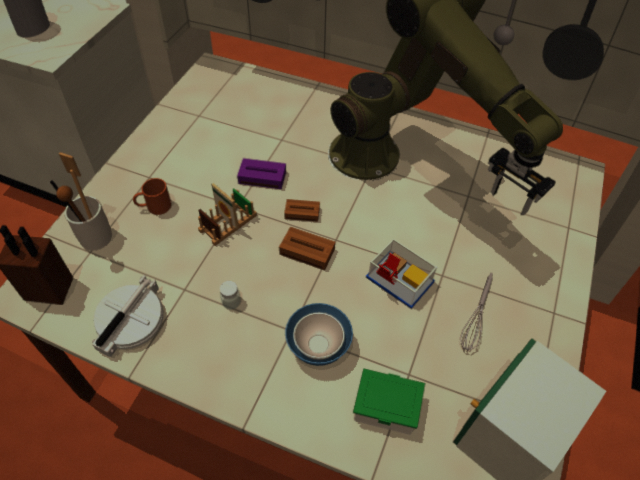

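The top view shows the large oak stand at (327,254), with a small one at (355,308) and a purple one at (430,347). The rack with the card is at (437,258), the tub at (210,256), and the red clip on its far wall at (221,234).

```bash
python3 - <<'E'
from h import *
for n in('top','scene'):
    f=np.load(f'{n}0.npz'); W=f['W']; p=f['p']; hsv=cv2.cvtColor(p,cv2.COLOR_RGB2HSV)
    x,y,z=W[...,0],W[...,1],W[...,2]
    def rect(m,l):
        q=W[m]; 
        if len(q)<5: print(n,l,len(q));return
        r=cv2.minAreaRect((q[:,:2]*1000).astype(np.float32)); print(n,l,len(q),np.round(r[0],1),np.round(r[1],1),round(r[2],2),'z',np.round(np.percentile(q[:,2],[2,50,98])*1000,1))
    if n=='top':
        v,u=np.mgrid[0:480,0:640]
        for a,b in((327,254),(437,258),(210,256),(221,234)): print(a,b,np.round(W[b,a],4))
    def box(c,r): return (abs(x-c[0])<r)&(abs(y-c[1])<r)
    sc=np.array([.44,.005]) if n=='x' else None
    T=np.load('top0.npz')['W']
    cs=T[262,318][:2];cr=T[258,437][:2];ct=T[256,210][:2]
    rect(box(cs,.1)&(z>.032)&(z<.05)&(hsv[...,0]<20)&(hsv[...,1]>90),'stand')
    rect(box(cs,.1)&(z>-.005)&(z<.005),'floor')
    rect(box(cr,.14)&(z>.1)&(z<.2),'card>.1')
    rect(box(cr,.14)&(z>.143)&(z<.2),'cardtop')
    rect(box(cr,.16)&(z>.012)&(z<.2),'rack all')
    red=((hsv[...,0]<6)|(hsv[...,0]>174))&(hsv[...,1]>150)
    rect(box(ct,.14)&(z>.05)&red,'clip')
    rect(box(ct,.14)&(z>.115)&red,'clip lever tops')
    rect(box(ct,.14)&(z>.07)&(z<.09)&~red,'rim')
    rect(box(ct,.14)&(z>.008)&(z<.2),'tub all')
    cut=np.s_[190:330,160:480] if n=='top' else np.s_[160:320,180:450]
    im=p[cut][...,::-1]
    cv2.imwrite(f'pics/{n}z.png',cv2.resize(im,None,fx=2.5 if n=='top' else 2.9,fy=2.5 if n=='top' else 2.9,interpolation=cv2.INTER_CUBIC))
E
```

```text
327 254 [ 0.4711 -0.0187  0.0093]
437 258 [ 0.4624 -0.2878  0.0774]
210 256 [0.457  0.2811 0.0119]
221 234 [0.5037 0.2406 0.097 ]
top stand 1834 [429.9 -18.7] [162.4 150.3] 0.06 z [33.5 39.8 45.4]
top floor 3443 [447.5   4. ] [199.9 199.9] 0.01 z [-4.5  0.2  4.6]
top card>.1 324 [ 463.7 -294.7] [100.3   9.6] 67.52 z [101.8 145.6 154.4]
top cardtop 174 [ 464. -295.] [99.5  8.9] 67.52 z [144.1 149.3 154.7]
top rack all 1932 [ 430.1 -243.6] [204.8 271.1] 79.54 z [ 13.8  60.3 151.5]
top clip 114 [501.3 237.9] [51.3 51.5] 73.38 z [ 61.2 103.5 139.1]
top clip lever tops 35 [502.4 241.1] [30.9 51.7] 71.79 z [125.4 134.4 139.9]
top rim 477 [461.  274.4] [158.2 123.4] 72.0 z [70.8 81.5 87.9]
top tub all 3347 [452.  278.5] [262.5 274.5] 0.88 z [  8.5  38.6 128.6]
scene stand 1133 [435.2 -21.2] [163.6 149.5] 0.33 z [32.7 39.3 46.5]
scene floor 1756 [447.6   4. ] [199.7 199.8] 0.04 z [-4.6 -0.   4.6]
scene card>.1 280 [ 465.1 -297.9] [106.   14.2] 66.74 z [101.6 134.  154.8]
scene cardtop 97 [ 465.  -297.8] [106.   13.9] 66.74 z [143.2 149.7 156.3]
scene rack all 1743 [ 434.3 -289. ] [317.2 258.2] 88.81 z [ 13.4  56.9 150.9]
scene clip 344 [504.5 241.1] [51.6 58. ] 57.53 z [ 66.7 104.4 137.7]
scene clip lever tops 116 [502.4 238.6] [34.7 58.3] 72.37 z [115.5 128.4 139.9]
scene rim 459 [461.2 270.9] [161.5 128.5] 72.91 z [70.2 78.7 87.1]
scene tub all 2765 [441.6 280.3] [243.1 274. ] 1.51 z [  8.8  46.  129.2]
```

View pics/topz.png

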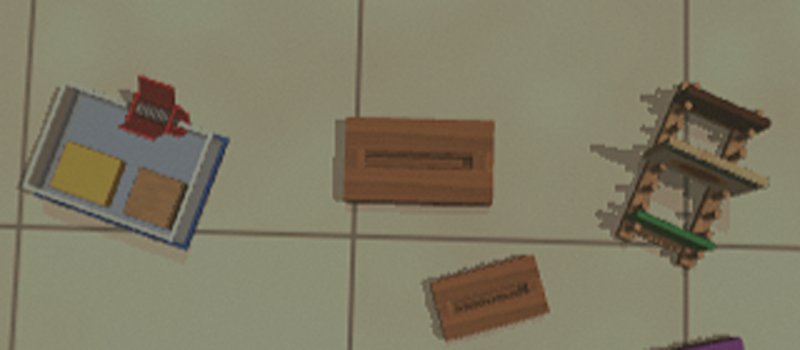

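View pics/scenez.png

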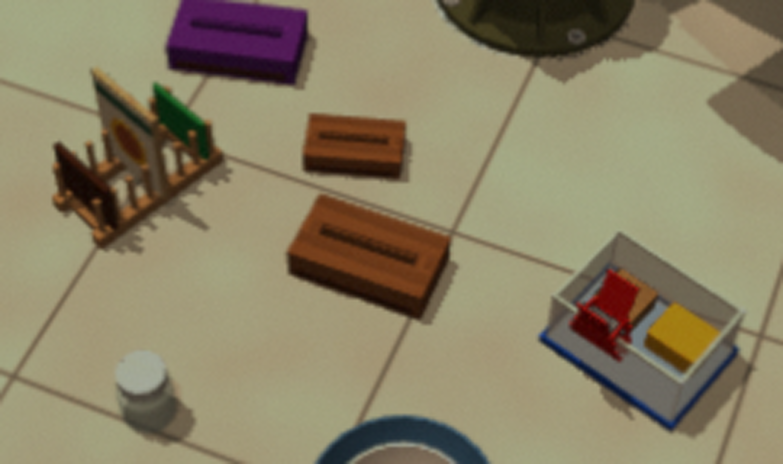

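The crops confirm it: the stand is barely turned, its groove runs along image-horizontal at crop (418,160), the card is at crop (712,163), and the clip sits on the tub's far wall at crop (155,110). I'll refine the poses next.

```bash
python3 - <<'E'
from h import *
from scipy import ndimage as nd
for n in('top','scene'):
    f=np.load(f'{n}0.npz'); W=f['W']; p=f['p']; hsv=cv2.cvtColor(p,cv2.COLOR_RGB2HSV)
    x,y,z=W[...,0],W[...,1],W[...,2]
    def rep(m,l):
        q=W[m][:,:2]*1000; r=cv2.minAreaRect(q.astype(np.float32)); c=q.mean(0); w,V=np.linalg.eigh(np.cov((q-c).T)); d=V[:,1]
        t=(q-c)@V; ext=[np.round(np.percentile(t[:,i],[1,99]),1) for i in(1,0)]
        print(n,l,len(q),'mean',np.round(c,1),'rectc',np.round(r[0],1),np.round(r[1],1),'long ang',round(np.degrees(np.arctan(d[1]/d[0])),2),ext)
    m=(abs(x-.47)<.1)&(abs(y+.02)<.12)&(z>.034)&(z<.047)&(x>.41)
    L,k=nd.label(m); m=L==1+np.argmax(nd.sum(m,L,range(1,k+1))); rep(m,'stand')
    # groove: dark pixels inside stand: z lower than 32mm inside
    ms=(abs(x-.47)<.025)&(abs(y+.02)<.068); v=hsv[...,2]
    g=ms&((z<.030)|(v<.6*np.median(v[m]))); rep(g,'groove')
    mc=(abs(x-.464)<.1)&(abs(y+.295)<.1)&(z>.135)&(z<.16); rep(mc,'card')
    red=((hsv[...,0]<8)|(hsv[...,0]>172))&(hsv[...,1]>130)
    bx=(abs(x-.5)<.06)&(abs(y-.24)<.06)
    rep(red&bx&(z>.12),'levtop')
    rim=(abs(x-.46)<.12)&(abs(y-.273)<.12)&(z>.076)&(z<.087)&~red; rep(rim,'rim')
    # far wall line: rotate by tub yaw -18
    a=np.radians(-18); q=W[rim][:,:2]*1000-[461,273]; X=q@[np.cos(a),np.sin(a)];Y=q@[-np.sin(a),np.cos(a)]
    print(np.round([np.median(X[X>45]),np.median(X[X<-45]),np.median(Y[Y>70]),np.median(Y[Y<-70])],1))
    fw=X>45; print('wall slopes',np.degrees(np.polyfit(Y[fw],X[fw],1)[0]) , np.degrees(np.polyfit(Y[X<-45],X[X<-45],1)[0]))
    q=W[red&bx&(z>.118)]*1000; X=(q[:,:2]-[461,273])@[np.cos(a),np.sin(a)];Y=(q[:,:2]-[461,273])@[-np.sin(a),np.cos(a)]
    for s in(X<50,X>60): print('lever',s.sum(),np.round([X[s].min(),X[s].max(),Y[s].min(),Y[s].max(),Y[s].mean()],1))
E
```

```text
top stand 1770 mean [468.7 -18.6] rectc [468.7 -18.6] [ 84.5 150. ] long ang -89.77 [array([-72.9,  73.7]), array([-41.5,  41.6])]
top groove 154 mean [470.6 -20.2] rectc [469.6 -18.4] [107.9  11.6] long ang 89.81 [array([-52.1,  55.5]), array([-3.6,  4.5])]
top card 208 mean [ 463.2 -294.8] rectc [ 463.8 -294.9] [100.1   9.4] long ang 67.31 [array([-49.2,  49.5]), array([-5.2,  3.9])]
top levtop 89 mean [507.1 238.2] rectc [502. 240.] [32.5 52.1] long ang -18.87 [array([-20.4,  31.5]), array([-16.3,  16. ])]
top rim 383 mean [452.8 281.2] rectc [460.9 274.5] [158.1 123.5] long ang 69.56 [array([-83.7,  75.5]), array([-69.5,  53.4])]
[ 48.  -59.4  76.6 -75.3]
wall slopes -0.4658777108966123 -0.14635371353778728
lever 35 [ 22.9  30.5 -34.3  -2.  -18.5]
lever 59 [ 66.3  75.  -35.4  -2.8 -19.1]
scene stand 1062 mean [471.7 -21.1] rectc [469.8 -22.1] [ 93.1 150.7] long ang -89.62 [array([-74.7,  73.4]), array([-42.8,  45. ])]
scene groove 90 mean [464.7 -25.5] rectc [465.2 -24.5] [102.5  10.7] long ang 89.65 [array([-50.1,  51.9]), array([-5.5,  4.9])]
scene card 132 mean [ 466.8 -295.4] rectc [ 465.1 -297.9] [106.   14.2] long ang 67.48 [array([-53.5,  49.5]), array([-5.9,  7.3])]
scene levtop 103 mean [495.5 241.4] rectc [502.4 238.8] [35.8 58. ] long ang -14.3 [array([-36.2,  19.9]), array([-18.2,  17. ])]
scene rim 310 mean [454.1 276.3] rectc [456.7 272.8] [161.5 118.6] long ang 62.98 [array([-85.8,  83.7]), array([-71.6,  62.4])]
[ 51.2 -57.2  75.3 -77.1]
wall slopes -0.49157588140654174 -0.21358289325662425
lever 75 [ 20.9  34.8 -37.4  -1.6 -19.8]
lever 32 [ 69.7  79.  -35.4  -2.1 -17.8]
```

Request:
{"op": "carry_out", "data": {
  "motion": "0.012 -0.0398 0 0 0 -4.42 0;0.012 -0.0398 0 0 0 -4.42 0;0.012 -0.0398 0 0 0 -4.42 0;0.012 -0.0398 0 0 0 -4.42 0;0.012 -0.0398 0 0 0 -4.42 0;0.012 -0.0398 0 0 0 -4.42 0;0.012 -0.0398 0 0 0 -4.42 0;0.012 -0.0398 0 0 0 -4.42 0;0.012 -0.0398 0 0 0 -4.42 0;0.012 -0.0398 0 0 0 -4.42 0;0.012 -0.0398 0 0 0 -4.42 0;0.012 -0.0398 0 0 0 -4.42 0;0.012 -0.0398 0 0 0 -4.42 0;0.012 -0.0398 0 0 0 -4.42 0;0.012 -0.0398 0 0 0 -4.42 0;0.012 -0.0398 0 0 0 -4.42 0;0.012 -0.0398 0 0 0 -4.42 0;0.012 -0.0398 0 0 0 -4.42 0;0.012 -0.0398 0 0 0 -4.42 0;0 0 0 0 0 0 0",
  "grip_force": 15
}}

```text
time_s: 1.77
ee_pos: [0.4536, -0.2596, 0.2041]
eef_rot: [-3.14, 0.0, 1.245]
force: [-0.0, -0.0, -0.2]
grip_width: 0.094
grip_force: 0.0
```

Request:
{"op": "carry_out", "data": {
  "motion": "0.0051 -0.018 0 0 0 -2 0;0.0051 -0.018 0 0 0 -1.9 0;0 0 0 0 0 0 0;0 0 -0.015 0 0 0 0;0 0 -0.02 0 0 0 0;0 0 -0.02 0 0 0 0;0 0 -0.02 0 0 0 0;0 0 -0.015 0 0 0 0;0 0 0 0 0 0 0;0 0 0 0 0 0 0"
}}

```text
time_s: 2.6
ee_pos: [0.4631, -0.2897, 0.1153]
eef_rot: [-3.14, -0.0, 1.187]
force: [0.5, -0.4, 1.0]
grip_width: 0.094
grip_force: 0.0
```

Request:
{"op": "carry_out", "data": {
  "motion": "0.0008 -0.0058 0 0 0 -0.6 0;0 0 0 0 0 0 0;0 0 0 0 0 0 120;0 0 0 0 0 0 180;0 0 0 0 0 0 210;0 0 0 0 0 0 255;0 0 0 0 0 0 255;0 0 0 0 0 0 255;0 0 0 0 0 0 255;0 0 0 0 0 0 255;0 0 0 0 0 0 255"
}}

```text
time_s: 3.52
ee_pos: [0.4642, -0.2962, 0.1154]
eef_rot: [-3.142, -0.0, 1.176]
force: [-0.1, 1.0, 0.5]
grip_width: 0.0372
grip_force: 0.0
```

Request:
{"op": "carry_out", "data": {
  "motion": "0 0 0 0 0 0 255;0 0 0 0 0 0 255;0 0 0 0 0 0 255;0 0 0 0 0 0 255;0 0 0 0 0 0 255;0 0 0 0 0 0 255;0 0 0 0 0 0 255",
  "grip_force": 25
}}

```text
time_s: 4.1
ee_pos: [0.4642, -0.2962, 0.1154]
eef_rot: [-3.142, 0.0, 1.176]
force: [0.4, -0.7, -0.9]
grip_width: 0.0075
grip_force: 25.0
```

Request:
{"op": "carry_out", "data": {
  "motion": "0 0 0.008 0 0 0 255;0 0 0.015 0 0 0 255;0 0 0.02 0 0 0 255;0 0 0.02 0 0 0 255;0 0 0.02 0 0 0 255;0 0 0.015 0 0 0 255;0 0 0.01 0 0 0 255;0 0.02 0 0 0 2.9 255;0 0.035 0 0 0 3 255;0 0.04 0 0 0 3 255;0 0.04 0 0 0 3 255;0 0.04 0 0 0 3 255;0 0.04 0 0 0 3 255;0 0.035 0 0 0 3 255;0.0045 0.02 0 0 0 2 255;0 0.007 0 0 0 0 255;0 0 0 0 0 0 255;0 0 0 0 0 0 255;0 0 0 0 0 0 255"
}}

```text
time_s: 5.68
ee_pos: [0.4686, -0.0203, 0.2234]
eef_rot: [-3.141, 0.0, 1.573]
force: [0.9, -0.7, -1.5]
grip_width: 0.0081
grip_force: 25.0
```

```bash
python3 - <<'E'
from h import *
o=ctrl.get_obs(); print(o['ee_pos'],np.degrees(o['eef_rot']),o['grip_width'])
t=o['ee_pos']
for n in('top','scene'):
    c,W=cam(n); p=c['pixels'];hsv=cv2.cvtColor(p,cv2.COLOR_RGB2HSV)
    x,y,z=W[...,0],W[...,1],W[...,2]
    m=(abs(x-t[0])<.03)&(abs(y-t[1])<.08)&(z>.09)&(z<t[2]+.045)&(abs(y-t[1])>.02)
    q=(W[m]-t)*1000
    for s,l in((q[:,1]>0,'+y'),(q[:,1]<0,'-y')):
        k=q[s]; print(n,l,len(k),np.round(np.percentile(k,[2,50,98],axis=0),1).tolist())
    # fit plane x = a*y+b*z+c
    A=np.c_[q[:,1:],np.ones(len(q))]; g=abs(q[:,0])<15
    print('plane',np.linalg.lstsq(A[g],q[g,0],rcond=None)[0])
    u=cv2.projectPoints
    cv2.imwrite(f'pics/{n}1.png',p[...,::-1])
a=cv2.imread('pics/scene1.png')[130:330,180:450]; b=cv2.imread('pics/top1.png')[150:350,200:470]
cv2.imwrite('pics/c1.png',cv2.resize(np.vstack([a,b]),None,fx=1.5,fy=1.5,interpolation=cv2.INTER_CUBIC)[:600])
E
```

```text
[ 0.46859902 -0.02029578  0.223387  ] [-1.79984739e+02  9.17588509e-03  9.01479647e+01] 0.008113398380307285
top +y 39 [[-5.5, 36.6, -78.6], [-5.1, 43.9, -30.3], [-2.2, 50.6, 34.9]]Traceback (most recent call last):
  File "<stdin>", line 10, in <module>
    return _quantile_unchecked(
        a, q, axis, out, overwrite_input, method, keepdims, weights)
    return _ureduce(a,
                    func=_quantile_ureduce_func,
    ...<5 lines>...
                    overwrite_input=overwrite_input,
                    method=method)
    r = func(a, **kwargs)
    result = _quantile(arr,
                       quantiles=q,
    ...<2 lines>...
                       out=out,
                       weights=wgt)
    slices_having_nans = np.isnan(arr[-1, ...])
                                  ~~~^^^^^^^^^
IndexError: index -1 is out of bounds for axis 0 with size 0
```

```bash
python3 - <<'E'
from h import *
o=ctrl.get_obs(); t=o['ee_pos']
c,W=cam('scene'); p=c['pixels']
m=(abs(W[...,0]-t[0])<.02)&(abs(W[...,1]-t[1])<.07)&(W[...,2]>.09)&(W[...,2]<t[2]-.01)
q=(W[m]-t)*1000
for z0,z1 in((-95,-80),(-80,-60),(-60,-40),(-40,-20)):
    k=q[(q[:,2]>z0)&(q[:,2]<z1)]; 
    if len(k): print(z0,len(k),np.round(np.median(k,0),1),np.round(np.percentile(k[:,1],[2,98]),1))
print('plane',np.linalg.lstsq(np.c_[q[:,1:],np.ones(len(q))],q[:,0],rcond=None)[0], 'zmin',np.percentile(q[:,2],2))
np.savez('s1.npz',W=W,p=p)
cv2.imwrite('pics/c1.png',cv2.resize(p[130:330,180:450,::-1],None,fx=2.9,fy=2.9,interpolation=cv2.INTER_CUBIC))
E
```

```text
-95 88 [  3.6   1.8 -87.4] [-48.8  47.5]
-80 147 [  3.8   0.9 -70.5] [-48.9  45.8]
-60 141 [  4.4  -0.3 -50. ] [-48.9  47.7]
-40 166 [  4.2   1.3 -29.1] [-49.3  47.1]
plane [-0.01072751  0.0108596   4.50704775] zmin -93.9529867270198
```

View pics/c1.png

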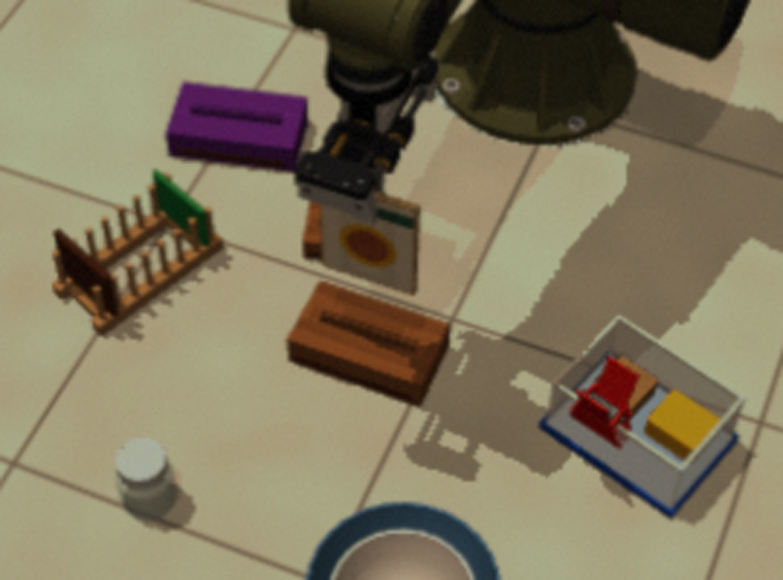

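The scene view shows the card held square in the gripper, above and just behind the stand. In the crop, the card's centre is at about (370,245) and the groove at (370,335).

Request:
{"op": "carry_out", "data": {
  "motion": "0.0005 0.0013 -0.01 0 0 0.2 255;0 0 -0.02 0 0 0 255;0 0 -0.02 0 0 0 255;0 0 -0.018 0 0 0 255;0 0 -0.012 0 0 0 255;0 0 0 0 0 0 255;0 0 -0.005 0 0 0 255;0 0 -0.004 0 0 0 255;0 0 -0.004 0 0 0 255;0 0 0 0 0 0 255;0 0 0 0 0 0 255"
}}

```text
time_s: 6.7
ee_pos: [0.4693, -0.0179, 0.1306]
eef_rot: [3.141, 0.0, 1.579]
force: [-0.4, -0.4, -1.0]
grip_width: 0.0078
grip_force: 25.0
```

Request:
{"op": "carry_out", "data": {
  "motion": "0 0 -0.003 0 0 0 255;0 0 -0.003 0 0 0 255;0 0 -0.002 0 0 0 255;0 0 0 0 0 0 255;0 0 0 0 0 0 255"
}}

```text
time_s: 7.12
ee_pos: [0.4692, -0.0179, 0.1224]
eef_rot: [-3.142, -0.0, 1.579]
force: [0.5, 0.7, -1.3]
grip_width: 0.0075
grip_force: 25.0
```

No contact; continuing.

Request:
{"op": "carry_out", "data": {
  "motion": "0 0 -0.003 0 0 0 255;0 0 -0.003 0 0 0 255;0 0 -0.003 0 0 0 255;0 0 -0.002 0 0 0 255;0 0 0 0 0 0 255;0 0 0 0 0 0 255"
}}

```text
time_s: 7.62
ee_pos: [0.4692, -0.0179, 0.1113]
eef_rot: [-3.141, -0.0, 1.579]
force: [0.6, -0.4, -1.2]
grip_width: 0.0076
grip_force: 25.0
```

Request:
{"op": "carry_out", "data": {
  "motion": "0 0 -0.002 0 0 0 255;0 0 -0.001 0 0 0 255;0 0 -0.001 0 0 0 255;0 0 -0.001 0 0 0 255;0 0 0 0 0 0 255;0 0 0 0 0 0 255"
}}

```text
time_s: 8.12
ee_pos: [0.4694, -0.0179, 0.1074]
eef_rot: [3.141, 0.0, 1.579]
force: [-3.4, -0.0, 12.1]
grip_width: 0.0076
grip_force: 25.0
```

Request:
{"op": "carry_out", "data": {
  "motion": "0 0 0.0005 0 0 0 255;0 0 0 0 0 0 230;0 0 0 0 0 0 230;0 0 0 0 0 0 200;0 0 0 0 0 0 150;0 0 0 0 0 0 100;0 0 0 0 0 0 50;0 0 0 0 0 0 0;0 0 0 0 0 0 0;0 0 0 0 0 0 0;0 0 0 0 0 0 0"
}}

```text
time_s: 9.03
ee_pos: [0.4692, -0.0179, 0.1069]
eef_rot: [-3.142, 0.0, 1.579]
force: [0.4, -0.8, -0.3]
grip_width: 0.0588
grip_force: 0.0
```

Request:
{"op": "carry_out", "data": {
  "motion": "0 0 0 0 0 0 0;0 0 0 0 0 0 0;0 0 0.01 0 0 0 0;0 0 0.02 0 0 0 0;0 0 0.025 0 0 0 0;0 0 0.03 0 0 0 0;0 0 0.025 0 0 0 0;0 0.005 0.01 0 0 0 0;0.0035 0.02 0 0 0 -2 0;0.004 0.033 0 0 0 -2.5 0;0.005 0.035 0 0 0 -3 0;0.005 0.035 0 0 0 -3 0;0.005 0.035 0 0 0 -3 0;0.005 0.035 0 0 0 -2.5 0;0.004 0.033 0 0 0 -2.5 0;0.001 0.02 0 0 0 0 0;0 0.007 0 0 0 0 0;0 0 0 0 0 0 0;0 0 0 0 0 0 0;0 0 0 0 0 0 0"
}}

```text
time_s: 10.7
ee_pos: [0.5017, 0.239, 0.227]
eef_rot: [-3.142, 0.0, 1.255]
force: [-0.6, -0.5, 0.3]
grip_width: 0.0937
grip_force: 0.0
```

```bash
cat > cardm.py <<'E'
from h import *
def card(n):
    c,W=cam(n); q=W.reshape(-1,3)
    m=(abs(q[:,0]-.469)<.03)&(abs(q[:,1]+.018)<.065)&(q[:,2]>.06)&(q[:,2]<.16); q=q[m]*1000
    if len(q)<20: print(n,'few',len(q)); return c
    tp=q[q[:,2]>137]; r=cv2.minAreaRect(tp[:,:2].astype(np.float32))
    print(n,len(q),'ztop',np.round(np.percentile(q[:,2],[50,90,98]),1),'top',len(tp),np.round(tp.mean(0),1),np.round(r[0],1),np.round(r[1],1),round(r[2],1))
    f=q[q[:,2]<135]
    if len(f)>30: print(' face plane x=a*y+b*z+c',np.linalg.lstsq(np.c_[f[:,1]+18,f[:,2]-142,np.ones(len(f))],f[:,0],rcond=None)[0],'y',np.percentile(f[:,1],[2,98]))
    return c
E
python3 - <<'E'
from cardm import *
print(ctrl.get_obs()['ee_pos'])
for n in('top','scene'):
    c=card(n); 
cv2.imwrite('pics/c2.png',cv2.resize(c['pixels'][130:330,220:490,::-1],None,fx=2.9,fy=2.9,interpolation=cv2.INTER_CUBIC))
E
```

```text
[0.50166933 0.23895801 0.22698382]
top 303 ztop [137.2 144.1 146.1] top 153 [468.2 -13.7 142. ] [468.3 -16. ] [ 8.8 98.2] 0.1
 face plane x=a*y+b*z+c [-8.96321510e-03  1.06448180e-02  4.64559964e+02] y [-63.37858528  31.05714703]
scene 621 ztop [108.3 141.6 145.5] top 104 [471.5 -18.  142.1] [470.2 -20.6] [99.3 15.9] 87.5
 face plane x=a*y+b*z+c [-8.98374686e-03 -5.72479059e-03  4.72958186e+02] y [-67.26404214  29.59300684]
```

View pics/c2.png

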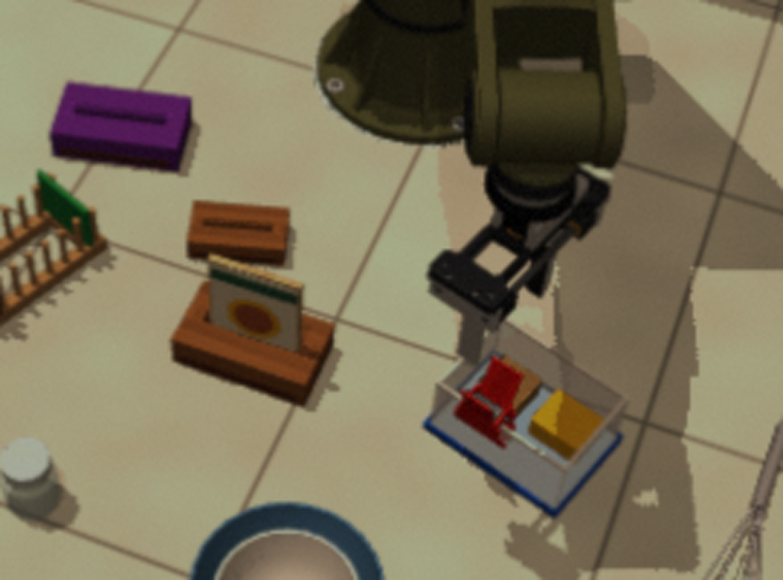

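The card stands upright and fully home (top edge at 142 mm). In the crop the clip is at (490,400), directly under the gripper.

Request:
{"op": "carry_out", "data": {
  "motion": "0 0.001 -0.01 0 0 0 0;0 0 -0.02 0 0 0 0;0 0 -0.025 0 0 0 0;0 0 -0.025 0 0 0 0;0 0 -0.02 0 0 0 0;0 0 -0.015 0 0 0 0;0 0 -0.005 0 0 0 0;0 0 0 0 0 0 0;0 0 0 0 0 0 60;0 0 0 0 0 0 90;0 0 0 0 0 0 110;0 0 0 0 0 0 110;0 0 0 0 0 0 110;0 0 0 0 0 0 110",
  "grip_force": 16
}}

```text
time_s: 11.97
ee_pos: [0.5017, 0.2411, 0.1072]
eef_rot: [3.141, -0.0, 1.256]
force: [-0.0, 0.4, -0.4]
grip_width: 0.0574
grip_force: 0.0
```

Request:
{"op": "carry_out", "data": {
  "motion": "0 0 0 0 0 0 130;0 0 0 0 0 0 150;0 0 0 0 0 0 170;0 0 0 0 0 0 190;0 0 0 0 0 0 210;0 0 0 0 0 0 255;0 0 0 0 0 0 255;0 0 0 0 0 0 255;0 0 0 0 0 0 255;0 0 0 0 0 0 255;0 0 0 0 0 0 255;0 0 0 0 0 0 255"
}}

```text
time_s: 12.97
ee_pos: [0.5017, 0.2411, 0.107]
eef_rot: [-3.142, -0.0, 1.256]
force: [0.1, 0.6, -1.0]
grip_width: 0.0277
grip_force: 16.0
```

Request:
{"op": "carry_out", "data": {
  "motion": "0 0 0.003 0 0 0 255;0 0 0.006 0 0 0 255;0 0 0.01 0 0 0 255;0 0 0.015 0 0 0 255;0 0 0.02 0 0 0 255;0 0 0.02 0 0 0 255;0 0 0.02 0 0 0 255;0 0 0.015 0 0 0 255;0 0 0.008 0 0 0 255;0 0 0 0 0 0 255;0 0 0 0 0 0 255"
}}

```text
time_s: 13.88
ee_pos: [0.5016, 0.2411, 0.2239]
eef_rot: [3.141, -0.0, 1.256]
force: [-0.6, -0.7, -0.8]
grip_width: 0.0275
grip_force: 16.0
```

```bash
cat > clipm.py <<'E'
from h import *
def clip(n):
    o=ctrl.get_obs(); t=o['ee_pos']; a=o['eef_rot'][2]-np.pi/2
    c,W=cam(n); hsv=cv2.cvtColor(c['pixels'],cv2.COLOR_RGB2HSV)
    red=((hsv[...,0]<8)|(hsv[...,0]>172))&(hsv[...,1]>130)
    q=(W[red]-t); q=q[np.linalg.norm(q,axis=1)<.075]*1000
    q=q@R.from_euler('z',a).as_matrix()
    print(n,len(q),'clip frame about TCP, pct 2/50/98',np.round(np.percentile(q,[1,50,99],axis=0),1).tolist())
    lo=q[q[:,2]<-35]
    if len(lo)>8: print(' lips',len(lo),np.round(np.percentile(lo,[2,50,98],axis=0),1).tolist())
    if len(q)>30:
        u=q[q[:,2]<-12]; print('lower part slope x vs y',np.polyfit(u[:,1],u[:,0],1), 'z vs y edges', [np.round(np.percentile(u[(u[:,1]>a0)&(u[:,1]<a0+12)][:,2],3),1) for a0 in(-32,-20,-6,8,20) if ((u[:,1]>a0)&(u[:,1]<a0+12)).sum()>4])
    return c
E
python3 - <<'E'
from clipm import *
c=clip('top'); c=clip('scene')
print(ctrl.get_obs())
cv2.imwrite('pics/c3.png',cv2.resize(c['pixels'][180:300,320:480,::-1],None,fx=4.5,fy=4.5,interpolation=cv2.INTER_CUBIC))
E
```

```text
top 16 clip frame about TCP, pct 2/50/98 [[11.8, -29.3, -51.5], [14.2, -24.9, -31.7], [17.0, -19.2, -16.8]]
scene 364 clip frame about TCP, pct 2/50/98 [[-17.7, -27.7, -52.2], [14.0, 7.9, -20.6], [21.3, 25.8, 28.4]]
 lips 91 [[-18.5, -28.0, -53.3], [17.1, 8.7, -44.6], [20.9, 26.2, -35.7]]
lower part slope x vs y [-0.36460525 11.5750563 ] z vs y edges [np.float64(-50.8), np.float64(-48.4), np.float64(-51.4), np.float64(-52.0), np.float64(-51.2)]
{'time_s': 13.9833, 'qpos': array([3.82183830e-01, 3.01879803e-01, 1.47749502e+00, 2.94412176e-05,
       1.36388470e+00, 6.97144062e-01]), 'joint_vel': array([-5.33048695e-05,  4.45110202e-03, -5.95512206e-04,  8.68514345e-05,
        2.36749265e-04,  4.23440143e-04]), 'tau': array([ 1.78045541e-02, -5.51531661e+01, -3.67084658e+01,  6.62531122e-02,
       -2.19103543e-02,  4.45459341e-05]), 'ee_pos': array([0.50130714, 0.24095331, 0.22290564]), 'eef_rot': array([-3.14029620e+00,  1.04810015e-03,  1.25583070e+00]), 'force': array([-0.4349326 ,  0.6992918 , -0.89830533]), 'moment': array([-0.10221111,  0.12600681,  0.02041131]), 'grip_force': 15.990554094314575, 'grip_width': 0.027718806744670355}
```

View pics/c3.png

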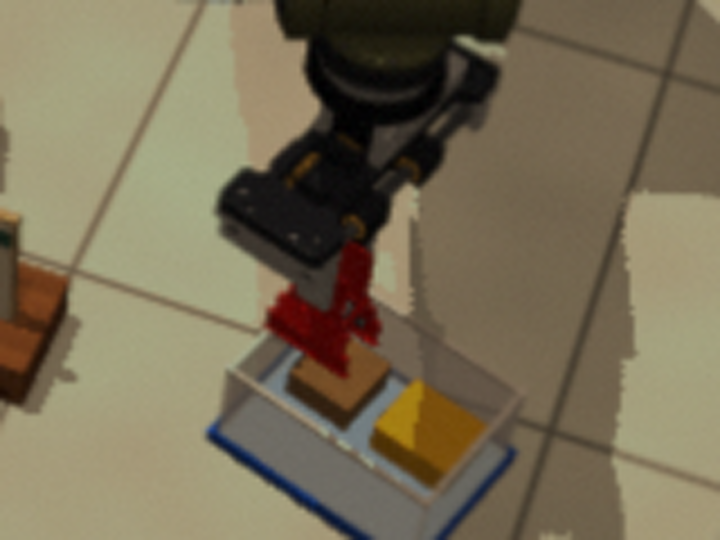

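The clip is held spread and clear of the tub, with its lips at about (310,345) in the crop. Next I carry it over the card.

Request:
{"op": "carry_out", "data": {
  "motion": "0 -0.006 0 0 0 0.5 255;-0.002 -0.016 0 0 0 1 255;-0.003 -0.025 0 0 0 2 255;-0.004 -0.03 0 0 0 2 255;-0.005 -0.032 0 0 0 2.5 255;-0.005 -0.032 0 0 0 2.5 255;-0.005 -0.032 0 0 0 2.5 255;-0.004 -0.03 0 0 0 2 255;-0.003 -0.025 0 0 0 2 255;-0.002 -0.018 0 0 0 1 255;0 -0.009 0 0 0 0.5 255;0 -0.003 0 0 0 0 255;0 0 0 0 0 0 255;0 0 0 0 0 0 255;0 0 0 0 0 0 255"
}}

```text
time_s: 15.23
ee_pos: [0.4686, -0.0163, 0.2237]
eef_rot: [-3.141, -0.0, 1.579]
force: [0.2, 0.2, -0.5]
grip_width: 0.0279
grip_force: 16.0
```

```bash
python3 - <<'E'
from clipm import *
from cardm import card
o=ctrl.get_obs();print(o['ee_pos'],np.degrees(o['eef_rot']),o['grip_width'])
clip('top');clip('scene');card('scene')
E
```

```text
[ 0.46863132 -0.01633583  0.22374762] [-1.79980187e+02 -6.32584809e-03  9.04857517e+01] 0.02793398284890818Traceback (most recent call last):
  File "<stdin>", line 4, in <module>
  File "clipm.py", line 8, in clip
    print(n,len(q),'clip frame about TCP, pct 2/50/98',np.round(np.percentile(q,[1,50,99],axis=0),1).tolist())
                                                                ~~~~~~~~~~~~~^^^^^^^^^^^^^^^^^^^^
    return _quantile_unchecked(
        a, q, axis, out, overwrite_input, method, keepdims, weights)
    return _ureduce(a,
                    func=_quantile_ureduce_func,
    ...<5 lines>...
                    overwrite_input=overwrite_input,
                    method=method)
    r = func(a, **kwargs)
    result = _quantile(arr,
                       quantiles=q,
    ...<2 lines>...
                       out=out,
                       weights=wgt)
    slices_having_nans = np.isnan(arr[-1, ...])
                                  ~~~^^^^^^^^^
IndexError: index -1 is out of bounds for axis 0 with size 0
```

```bash
python3 - <<'E'
from clipm import *
from cardm import card
c=clip('scene');card('scene')
cv2.imwrite('pics/c4.png',cv2.resize(c['pixels'][150:290,240:400,::-1],None,fx=4.2,fy=4.2,interpolation=cv2.INTER_CUBIC))
E
```

```text
scene 354 clip frame about TCP, pct 2/50/98 [[-17.6, -30.8, -53.8], [14.2, 6.9, -19.1], [26.0, 25.8, 29.3]]
 lips 89 [[-18.4, -31.4, -55.0], [16.2, 7.0, -44.8], [20.4, 26.4, -35.7]]
lower part slope x vs y [-0.31257073 11.24715691] z vs y edges [np.float64(-49.7), np.float64(-50.4), np.float64(-51.6), np.float64(-51.5), np.float64(-51.2)]
scene 622 ztop [107.6 141.5 144.8] top 115 [471.4 -19.9 141.9] [471.4 -20.2] [15.1 99.7] 0.7
 face plane x=a*y+b*z+c [-6.24665126e-03  3.57711607e-03  4.73541471e+02] y [-67.72510505  29.47399253]
```

View pics/c4.png

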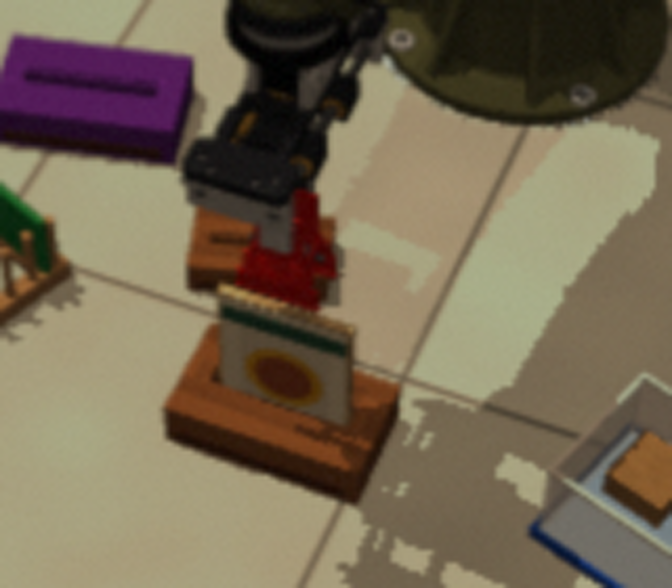

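Request:
{"op": "carry_out", "data": {
  "motion": "0.0003 -0.001 -0.008 0 0 0 255;0 0 -0.012 0 0 0 255;0 0 -0.01 0 0 0 255;0 0 -0.008 0 0 0 255;0 0 -0.006 0 0 0 255;0 0 -0.005 0 0 0 255;0 0 -0.004 0 0 0 255;0 0 -0.003 0 0 0 255;0 0 0 0 0 0 255;0 0 0 0 0 0 255;0 0 0 0 0 0 255"
}}

```text
time_s: 16.3
ee_pos: [0.4691, -0.0179, 0.1683]
eef_rot: [3.141, 0.0, 1.579]
force: [0.7, 0.3, -0.0]
grip_width: 0.0277
grip_force: 16.0
```

```bash
python3 - <<'E'
from clipm import *
o=ctrl.get_obs();print(o['ee_pos'],np.degrees(o['eef_rot']),o['grip_width'],o['force'],o['moment'])
c=clip('scene'); W=cam('scene')[1]; hsv=cv2.cvtColor(c['pixels'],cv2.COLOR_RGB2HSV)
t=o['ee_pos']; q=(W-t)*1000
red=((hsv[...,0]<8)|(hsv[...,0]>172))&(hsv[...,1]>130)
m=~red&(abs(q[...,0])<15)&(abs(q[...,1]+1)<60)&(abs(q[...,1])>33)&(q[...,2]<-15)&(q[...,2]>-70)
for s in(1,-1):
    k=q[m&(q[...,1]*s>0)]; tp=k[k[:,2]>-30]; f=k[k[:,2]<-34]
    print('card side',s,len(k),'topz',np.round(np.percentile(k[:,2],95),1),'top x',np.round(np.percentile(tp[:,0],[5,50,95]),1),'face x',np.round(np.median(f[:,0]),1),'y ext',np.round(np.percentile(k[:,1],[1,99]),1))
cv2.imwrite('pics/c5.png',cv2.resize(c['pixels'][170:270,260:380,::-1],None,fx=6,fy=6,interpolation=cv2.INTER_CUBIC))
E
```

```text
[ 0.4691157  -0.01792128  0.16827531] [1.79971180e+02 2.52329457e-03 9.04535229e+01] 0.027719581757814023 [ 0.71458587  0.29847497 -0.00450603] [-0.10956667  0.11971636 -0.00554308]
scene 311 clip frame about TCP, pct 2/50/98 [[-17.0, -29.5, -51.5], [14.2, 6.6, -18.8], [22.7, 24.5, 30.2]]
 lips 69 [[-18.6, -30.5, -53.5], [17.0, 1.0, -42.0], [21.6, 24.6, -35.3]]
lower part slope x vs y [-0.24036741 12.68195011] z vs y edges [np.float64(-49.3), np.float64(-50.3), np.float64(-54.1), np.float64(-48.1), np.float64(-50.7)]
card side 1 60 topz -25.1 top x [-3.6  0.9  6. ] face x 3.2 y ext [33.1 48.5]
card side -1 58 topz -23.9 top x [-2.1  0.3  7.7] face x 5.3 y ext [-51.7 -34.2]
```

View pics/c5.png

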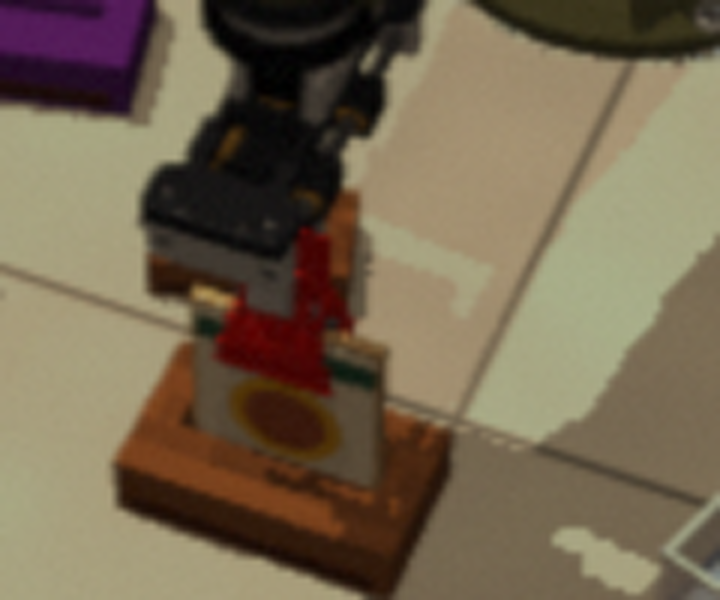

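The clip straddles the card: one lip bar at about (270,350) in front of the face, the card centred between the lips, and no contact force. Handing in.

```bash
python3 -c "
from station import ctrl
print(ctrl.hand_in())"
```

```text
the job is handed in; nothing more can be done
None
```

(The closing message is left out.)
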